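Draw a sprung telescopic rod out to its mark with the right pull pin and hold

ROBOT

A 7-joint arm with a two-finger parallel gripper is mounted at the origin on the work surface. World frame = base frame: x ahead of the robot, y to its left, z up, the work surface at z = 0. Lengths are in m, angles in degrees, forces in N, time in s.
With the tool pointing down it reaches from about 0.425 to 0.875 m from the base axis. Payload 4.7 kg.
Tool frame: the origin (TCP) lies between the finger pads; the fingertips stand 8 mm ahead of it and the grasp point (between the pads) lies 11 mm behind it; x points along the fingers, z is the direction in which the jaws open and shut, and the axes are right-handed (so a half turn about x gives the same grasp; the last joint's range is limited). The gripper opens to 87 mm and grips with 3 to 60 N. Pads are 19 mm wide; open, the fingers measure 117 mm over their backs; the gripper's body (75 mm by 190 mm) begins 51 mm behind the grasp point.
Start: joints at [71.625, 18.392, -4.016, 83.108, 1.295, 78.541, -3.26], TCP at [0.214, -0.614, 0.231] pointing down, gripper open.
Joint ranges: [-163.93, 163.93], [-17.29, 119.83], [-79.2, 71.16], [3.27, 140.29], [-89.18, 269.18], [5.43, 117.66], [-154.24, 154.24]. Speed limits (degrees/s): [147.25, 147.25, 180, 180, 180, 180, 180].

INTERFACE

Orientations are given as [roll, pitch, yaw] about the fixed x, y, z axes, in that order (R = Rz(yaw) Ry(pitch) Rx(roll)).
In Python, from cell import telemetry, vision, sign_off gives the robot as it stands. The module is installed in compiled form; this text tells all that it offers.
- The arm moves only by the tool drive_tool, never from a script. Its arguments are lists of equal length, an entry for each row: "offset": the shift along the tool's x, y, z in m, a list of three; "angular": the turn, a rotation vector about the tool's x, y, z in rad, a list of three. A call has 1 to 10 rows; each row is the pose to reach, as a shift and turn from the pose measured when the call began, along the tool's axes at that moment; what a row does not reach only later rows make up. A row lasts 1/8 s, in which the tool goes at most 62.5 mm and 10.7 degrees, less where a joint would pass 70% of its speed; a pose out of reach is approached as far as the arm can. A call with a gripper value outside its range is refused whole. "fingers" is the closure, from -1 (fully open) to 1 (shut), set as the call begins (left out, the last holds). The fingers move at their own pace and stop on an object; "squeeze" is the grip in N (left out, the last holds). Time passes only in rows, so rows that repeat a pose let the fingers close. It gives the time, the measured TCP pose, the force and the opening at its end, in the units of the state.
- telemetry.get_obs(): the state, without advancing time (a new reading comes with each control period).
- vision.read_camera(name): name is "scene" or "side" or "wrist"; returns a dict with "pixels" (480x640x3 uint8, red, green, blue), "intrinsics" (3x3 intrinsics, pixels), "world_from_camera" (4x4, takes a point from camera to world coordinates); the wrist camera has in their place "T_tool_cam" (4x4, takes a point from camera to tool coordinates, whose origin is the TCP and whose axes are the tool frame's). Camera axes: x right, y up, looking along -z (the intrinsics and any distortion apply to the point x, -y, -z); pixel columns grow to the right and rows downward; lengths in m; the calibration is good to about 2 mm. A picture is of the moment at which its call begins: read the wrist's pose just before it. There is no depth.
- sign_off(): hands the job in, once; it reports no verdict.
The state is a dict: "time_s": time; "qpos": joint angles; "joint_velocities": joint speeds; "effort": joint torques, N m; "tool_pos": TCP position; "tool_rot": TCP orientation; "force": force on the tool from outside, world axes, zero at the start; "wrist_torque": the same for the moment, N m; "grip_width": finger opening in m.
Only numpy, scipy, OpenCV 4.12 (cv2) and the standard library are available. Lean on these libraries where they do the work, as an engineer would, in place of code of your own. Each camera call takes 0.05 s, during which the arm holds its last target.

TASK

From the rack, take the one pull pin that properly fits the eye of the sprung telescopic rod (the thickest that will go in) and put it down into the eye until its head sits on the eye. Then pull the rod out by this pin until its pointer is level with the marker clip, and finish while still holding it there against the spring. Leave the other two pins in the rack and everything else on the desk where it is.

Things in the scene. Friction and masses are not known exactly. Their poses are not given: they have to be found in the camera images.
- rack: Fixed wooden pin rack 215 x 55 x 20 mm; origin at the centre of its underside, on the table; x along its length. Three holes at x = -75, 0, +75 mm, each 11 mm wide and 12 mm deep, hold the noses of the pins.
- pin_thin: Upright steel pull pin, 82 mm tall: from its foot up a nose 9 mm thick and 14 mm long, a cone to 20 mm, a shank 11 mm thick from 20 to 44 mm, then a plain round head 21 mm thick from 44 to 82 mm. Mass about 80 g. Origin at the centre of its foot, z up along the pin. At the start it stands in one of the rack's three holes (which one varies), foot 8 mm above the table, shank and head above the rack.
- pin_mid: Upright steel pull pin, 82 mm tall: from its foot up a nose 9 mm thick and 14 mm long, a cone to 20 mm, a shank 16 mm thick from 20 to 44 mm, then a plain round head 26 mm thick from 44 to 82 mm. Mass about 120 g, varying. Origin at the centre of its foot, z up along the pin. At the start it stands in one of the rack's three holes (which one varies), foot 8 mm above the table, shank and head above the rack.
- pin_thick: Upright steel pull pin, 82 mm tall: from its foot up a nose 9 mm thick and 14 mm long, a cone to 20 mm, a shank 22 mm thick from 20 to 44 mm, then a plain round head 32 mm thick from 44 to 82 mm. Mass about 170 g. Origin at the centre of its foot, z up along the pin. At the start it stands in one of the rack's three holes (which one varies), foot 8 mm above the table, shank and head above the rack.
- rig: Fixed bench rig: base plate 380 x 120 x 10 mm, origin at the centre of its underside, on the table. A tube 22 mm thick lies along its x axis, axis 50 mm above the table, from x = -184 to 0 mm (mouth at 0), in two clamp blocks at x = -65 and -150 mm that reach 67 mm above the table. The sprung inner rod, 12 mm thick, comes out of the mouth; pulling it out means moving the eye along the rig's +x axis.
- rod (a joint): How far the inner rod is drawn out, in m: 0 home, growing along the rig's +x axis up to a stop at 0.12. An inner spring pulls it back: about 3.5 N at home and 7 N more per 0.1 m drawn out; it springs home if let go.
- eye (a point): Centre of the hole at the top face of the eye, the dark steel block on the rod's end (36 x 36 mm, 24 mm high; its top 62 mm above the table, its underside 38 mm). The upright through hole is 18.5 mm wide; the pin meant for it goes in with 2 to 3 mm of play, its head resting on the top face and its foot then 44 mm below this point. At home it is 35 mm beyond the tube's mouth. Axes are those of the rig.
- pointer (a point): Tip of the thin pointer bar (4 mm wide) on the side of the eye, 39 mm to the rig's +y side of the eye's centre and level with it along x, 46 mm above the table. It travels with the rod.
- marker: Fixed marker clip at the length mark, standing on the rig's base plate beside the pointer's path: black foot 14 x 14 x 22 mm with an upright steel fin 3 mm thick (along x), its top 54 mm above the table. Origin at the centre of its underside, axes as the rig's; 49 mm to the +y side of the rod's axis and, along x, 45 to 95 mm beyond the pointer's home position (varies). The pointer passes it with 5 mm to spare, without touching.
- screwdriver: Bystander: screwdriver 160 mm long lying between rack and rig. Leave it where it is.
- breadboard: Bystander: white prototyping board 85 x 56 x 10 mm with three thin black pegs 22 mm tall. Leave it where it is.
- circuit_board: Bystander: open tray 100 x 72 x 22 mm with a green circuit board. Leave it where it is.
- glue_stick: Bystander: white glue stick standing upright, 29 mm thick, 92 mm tall. Leave it where it is.
Not all that is in view belongs to the job. Leave any purple look-alike of the pin_mid alone.

How it is judged:
By the outcome, as a careful person would: the job done as asked, in the order asked, and still so for the second after the job is handed in, while the arm keeps its last pose, push and grip.
It also fails if it takes over 42 s, if anything falls off the work surface, if the arm or the gripper's body presses on something with over 40 N, if the wrist force passes 120 N, or if a joint passes its speed limit or range.

## Working session

There is one attempt and no reset: what is moved stays moved. The work goes in short steps, Python scripts to look and compute and a tool call to move; the robot and the scene stay as the last step left them, time stands still between calls to the robot, and variables do not carry over. Pictures are saved under pics/ and viewed, and the job is handed in when it is done.

Besides the shell and the picture viewer there is one more tool, called after ">>>" as a command line: name --argument value ..., lists and objects as JSON in quotes. drive_tool: Moves the arm, as the interface text tells. Its arguments: {"type":"object","properties":{"offset":{"type":"array"},"angular":{"type":"array"},"fingers":{"type":"number"},"squeeze":{"type":"number"}},"required":["offset","angular"]}

```bash
mkdir -p pics
cat > h.py <<'E'
import numpy as np, cv2, json
from cell import telemetry, vision
def snap(name,fn):
    o=telemetry.get_obs(); r=vision.read_camera(name)
    cv2.imwrite('pics/'+fn+'.png',cv2.cvtColor(r['pixels'],cv2.COLOR_RGB2BGR))
    d={k:np.array(v).tolist() for k,v in r.items() if k!='pixels'}
    d['tp']=list(o['tool_pos']); d['tr']=list(o['tool_rot'])
    json.dump(d,open('pics/'+fn+'.json','w'))
    return r,o
E
python3 - <<'E'
from h import *
for n in ['scene','side','wrist']:
    r,o=snap(n,n+'0'); print(n,{k:np.round(v,4).tolist() if k!='pixels' else 0 for k,v in r.items()})
print(o)
E
```

```text
scene {'pixels': 0, 'intrinsics': [[534.8703, 0.0, 317.5565], [0.0, 534.8703, 242.0073], [0.0, 0.0, 1.0]], 'world_from_camera': [[-0.7625, -0.355, 0.541, 1.2375], [0.6469, -0.4376, 0.6246, 0.6528], [0.015, 0.8261, 0.5633, 0.713], [0.0, 0.0, 0.0, 1.0]]}
side {'pixels': 0, 'intrinsics': [[449.8152, 0.0, 314.3157], [0.0, 449.8152, 244.3978], [0.0, 0.0, 1.0]], 'world_from_camera': [[0.963, 0.1579, -0.2184, 0.4095], [-0.2692, 0.6047, -0.7496, -0.7791], [0.0137, 0.7806, 0.6248, 0.6574], [0.0, 0.0, 0.0, 1.0]]}
wrist {'pixels': 0, 'intrinsics': [[337.8149, 0.0, 322.6381], [0.0, 337.8149, 239.9881], [0.0, 0.0, 1.0]], 'T_tool_cam': [[0.0001, 0.3042, -0.9526, -0.1548], [-0.0009, 0.9526, 0.3042, 0.084], [1.0, 0.0008, 0.0004, -0.0003], [0.0, 0.0, 0.0, 1.0]]}
{'time_s': 0.1, 'qpos': array([71.62367957, 18.4344717 , -4.01567518, 83.16896302,  1.29394942,
       78.5418188 , -3.25973654]), 'joint_velocities': array([ 0.10023409,  0.01904549,  0.03437145, -0.02202584, -0.00944758,
       -0.02534304, -0.00518723]), 'effort': array([ 1.27294002e-04, -4.92570090e+01, -4.05418044e-01, -3.13400495e+01,
       -6.41066954e-02,  3.94306169e-02,  6.34714911e-05]), 'tool_pos': array([ 0.21339171, -0.61344819,  0.22956555]), 'tool_rot': array([-177.42395828,   89.89982251,  111.76217019]), 'force': array([-1.20845058, -0.24335201, -0.30270101]), 'wrist_torque': array([ 0.01042845,  0.04665488, -0.01646118]), 'grip_width': 0.08702718594804586}
```

View pics/scene0.png

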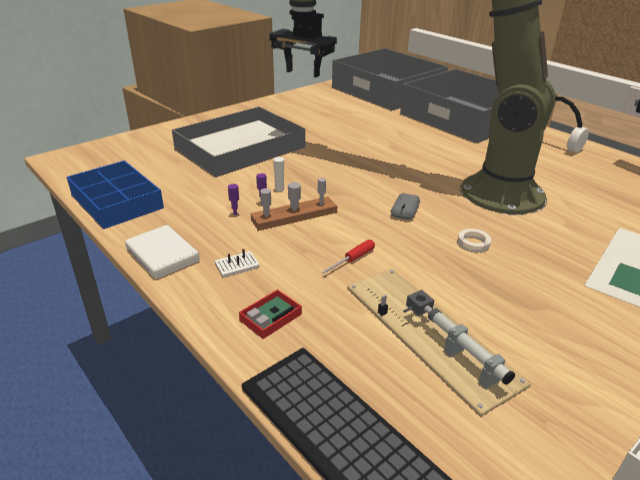

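View pics/side0.png

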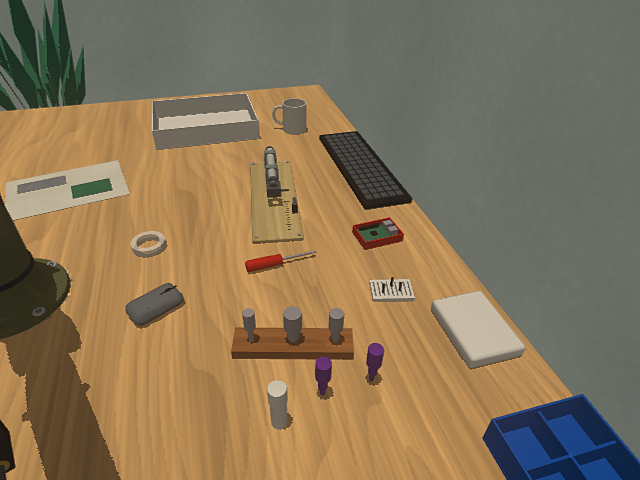

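View pics/wrist0.png

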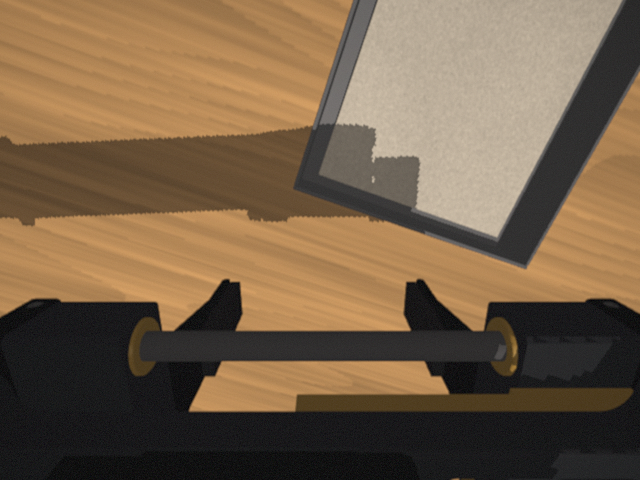

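Candidates (side view): rack pins at (249,320), (293,320) and (337,320); purple look-alikes at (323,370) and (375,355); glue stick at (278,395). The middle one looks thickest, so I'll check the outer two in crops.

Run:
```python
import cv2, numpy as np
a=cv2.imread('pics/side0.png')[295:365,225:365]; b=cv2.imread('pics/scene0.png')[165:235,240:350]
a=cv2.resize(a,None,fx=5,fy=5,interpolation=cv2.INTER_CUBIC);b=cv2.resize(b,None,fx=6,fy=6,interpolation=cv2.INTER_CUBIC)
cv2.imwrite('pics/c1.png',a);cv2.imwrite('pics/c2.png',b)
a=cv2.imread('pics/side0.png')[140:250,235:315]; b=cv2.imread('pics/scene0.png')[260:350,340:480]
cv2.imwrite('pics/c3.png',cv2.resize(a,None,fx=5,fy=5,interpolation=cv2.INTER_CUBIC));cv2.imwrite('pics/c4.png',cv2.resize(b,None,fx=5,fy=5,interpolation=cv2.INTER_CUBIC))
```

```text
(no output)
```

View pics/c1.png

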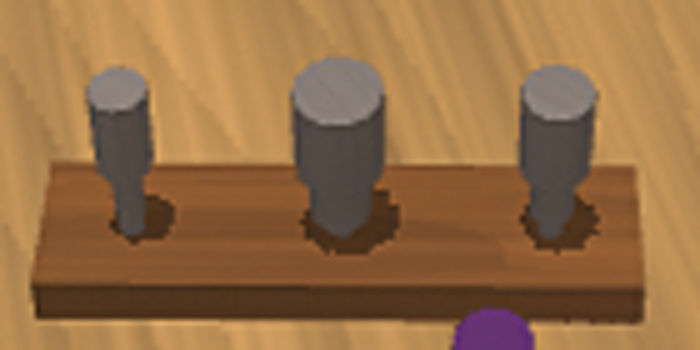

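View pics/c2.png

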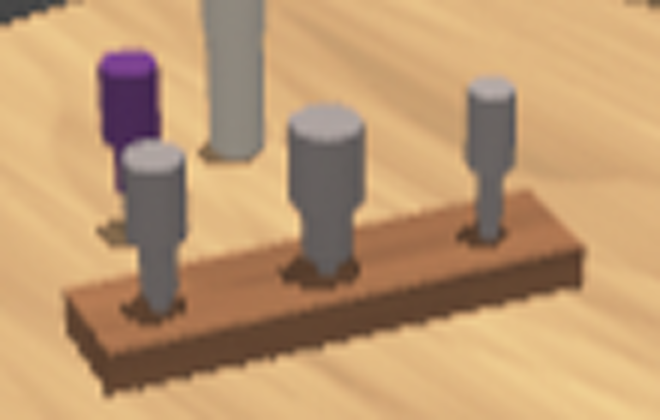

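View pics/c3.png

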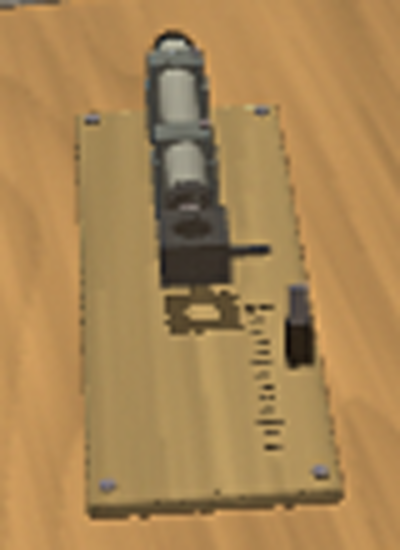

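View pics/c4.png

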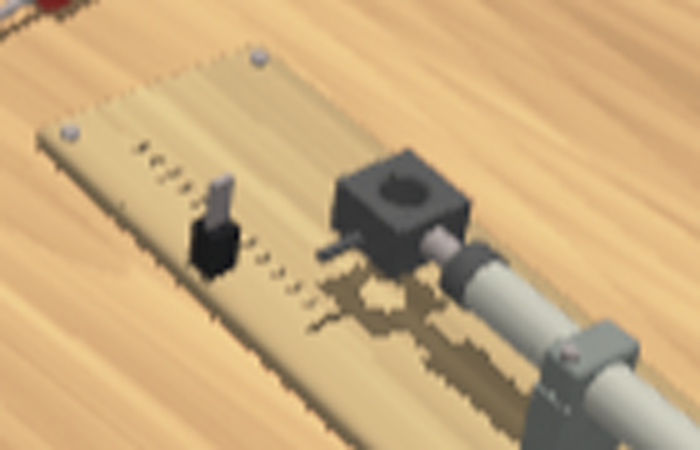

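```bash
cat >> h.py <<'E'
def ray(fn,px):
    d=json.load(open('pics/'+fn+'.json')); K=np.array(d['intrinsics'])
    c=np.linalg.solve(K,[px[0],px[1],1.0]); c=np.array([c[0],-c[1],-c[2]])
    if 'world_from_camera' in d: T=np.array(d['world_from_camera'])
    else:
        from scipy.spatial.transform import Rotation as R
        W=np.eye(4); W[:3,:3]=R.from_euler('xyz',d['tr'],degrees=True).as_matrix(); W[:3,3]=d['tp']
        T=W@np.array(d['T_tool_cam'])
    return T[:3,3],T[:3,:3]@c
def onz(fn,px,z):
    o,v=ray(fn,px); return o+v*(z-o[2])/v[2]
def tri(f1,p1,f2,p2):
    o,v=ray(f1,p1);q,w=ray(f2,p2)
    s=np.linalg.lstsq(np.c_[v,-w],q-o,rcond=None)[0]
    a=o+v*s[0];b=q+w*s[1]; return (a+b)/2,np.linalg.norm(a-b)
E
python3 - <<'E'
from h import *
np.set_printoptions(precision=4,suppress=True)
def S(x,y,ox=225,oy=295,f=5): return ((x+.5)/f-.5+ox,(y+.5)/f-.5+oy)
C=lambda x,y:S(x,y,240,165,6)
P={'mid':(S(558,93),C(154,157),.09),'thick':(S(339,92),C(326,124),.09),'thin':(S(119,89),C(491,89),.09),
'purple':None}
R=lambda x,y:S(x,y,235,140,5); Q=lambda x,y:S(x,y,340,260,5)
P.update({'eye':(R(193,228),Q(404,191),.062),'ptr':(R(269,250),Q(320,257),.046),'fintop':(R(298,288),Q(221,178),.054),
 'screwA':(R(107,486),Q(260,58),.011),'screwB':(R(321,472),Q(70,132),.011)})
for k,v in P.items():
    if v: print(k,onz('side0',v[0],v[2]),onz('scene0',v[1],v[2]),*tri('side0',v[0],'scene0',v[1]))
for n,p in [('purple1',(323,363)),('purple2',(375,348))]: print(n,onz('side0',p,.082))
for n,p in [('far screws',(92,119)),('',(262,111))]: print(n,onz('side0',R(*p),.011))
print('glue',onz('side0',(277,388),.092))
E
```

```text
mid [ 0.5935 -0.2876  0.09  ] [ 0.5954 -0.2836  0.09  ] [ 0.5939 -0.2861  0.0883] 0.00033860137615691075
thick [ 0.5218 -0.2681  0.09  ] [ 0.5247 -0.2624  0.09  ] [ 0.5222 -0.2659  0.0876] 0.00035809951462027723
thin [ 0.4502 -0.2476  0.09  ] [ 0.4522 -0.2435  0.09  ] [ 0.4502 -0.2459  0.0883] 0.00026058444059766015
eye [0.5815 0.1923 0.062 ] [0.5825 0.1951 0.062 ] [0.5817 0.1943 0.0609] 0.00046211468326101885
ptr [0.6195 0.1876 0.046 ] [0.62  0.189 0.046] [0.6196 0.1886 0.0454] 0.0001626980918498832
fintop [0.6226 0.1369 0.054 ] [0.623  0.1398 0.054 ] [0.6226 0.139  0.053 ] 0.000963472454190727
screwA [0.5109 0.0584 0.011 ] [0.5113 0.0609 0.011 ] [0.5108 0.0601 0.01  ] 0.0007942080870741147
screwB [0.6105 0.0436 0.011 ] [0.6102 0.0457 0.011 ] [0.6103 0.045  0.0103] 0.0012493613372873012
purple1 [ 0.5449 -0.3737  0.082 ]
purple2 [ 0.6331 -0.3676  0.082 ]
far screws [0.5632 0.4113 0.011 ]
 [0.6627 0.3963 0.011 ]
glue [ 0.4664 -0.4051  0.092 ]
```

```bash
cat >> h.py <<'E'
from scipy.spatial.transform import Rotation as Rot
np.set_printoptions(precision=4,suppress=True)
def goal(p,jaw_deg,o=None):
    """tool down, jaw axis z at heading jaw_deg (mod 180)"""
    o=o or telemetry.get_obs()
    Rc=Rot.from_euler('xyz',o['tool_rot'],degrees=True).as_matrix()
    best=None
    for a in (jaw_deg,jaw_deg+180):
        z=np.array([np.cos(np.radians(a)),np.sin(np.radians(a)),0]);x=np.array([0,0,-1.]);y=np.cross(z,x)
        rv=Rot.from_matrix(Rc.T@np.c_[x,y,z]).as_rotvec()
        if best is None or np.linalg.norm(rv)<np.linalg.norm(best): best=rv
    print('t',o['time_s'],'pos',o['tool_pos'],'rot',o['tool_rot'],'F',o['force'],'w',round(o['grip_width'],4))
    print('toolz',Rc[:,2],'offset',Rc.T@(np.array(p)-o['tool_pos']),'ang',best, 'q',o['qpos'])
E
python3 - <<'E'
from h import *
goal([.594,-.285,.18],74.4)
goal([.594,-.285,.18],81.5)
E
```

```text
t 0.15 pos [ 0.2134 -0.6135  0.2297] rot [-176.4333   89.9153  112.7528] F [-0.368  -0.3049 -0.3498] w 0.087
toolz [ 0.3286 -0.9445 -0.0015] offset [ 0.0499  0.4674 -0.1852] ang [ 0.6071 -0.0014  0.0005] q [71.6217 18.4321 -4.0154 83.1567  1.2953 78.5409 -3.2614]
t 0.15 pos [ 0.2134 -0.6135  0.2297] rot [-176.4333   89.9153  112.7528] F [-0.368  -0.3049 -0.3498] w 0.087
toolz [ 0.3286 -0.9445 -0.0015] offset [ 0.0499  0.4674 -0.1852] ang [ 0.4832 -0.0014  0.0004] q [71.6217 18.4321 -4.0154 83.1567  1.2953 78.5409 -3.2614]
```

>>> drive_tool --offset '[[0.0, 0.05, -0.02], [0.0, 0.1, -0.04], [0.0, 0.15, -0.06], [0.0, 0.2, -0.08], [0.01, 0.25, -0.1], [0.02, 0.3, -0.12], [0.03, 0.35, -0.14], [0.04, 0.4, -0.16], [0.05, 0.44, -0.175], [0.05, 0.467, -0.185]]' --angular '[[0.06, 0, 0], [0.12, 0, 0], [0.18, 0, 0], [0.24, 0, 0], [0.3, 0, 0], [0.36, 0, 0], [0.42, 0, 0], [0.48, 0, 0], [0.54, 0, 0], [0.607, 0, 0]]' --fingers -0.3 --squeeze 40

```text
time_s: 1.4
tool_pos: [0.5946, -0.2824, 0.1783]
tool_rot: [-128.4, 89.8, 126.0]
force: [-0.0, -0.6, 0.5]
grip_width: 0.0567
```

Run:
```python
from h import *
goal([.594,-.286,.065],74.4)
snap('wrist','w1')
```

```text
t 1.4 pos [ 0.5946 -0.2824  0.1783] rot [-128.3947   89.7592  126.0486] F [-0.0049 -0.5987  0.5396] w 0.0567
toolz [-0.2682 -0.9634 -0.0026] offset [0.1133 0.0007 0.0039] ang [ 0.0008 -0.0026  0.0033] q [ 34.8697  21.8474 -15.1842  85.1896   5.6843  73.9349 -86.4232]
```

View pics/w1.png

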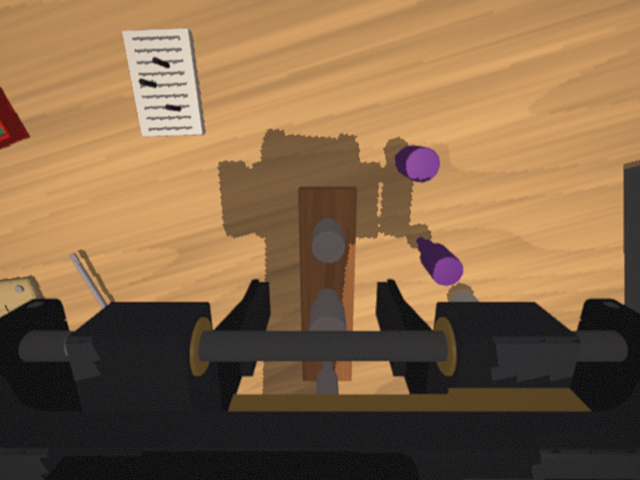

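The wrist view shows the chosen end-hole pin at about (328,242). The thick one is at (327,305), the thin one at (327,375), and the purple ones are to the right at (418,163) and (440,262). I'll measure the pin top.

Run:
```python
from h import *
im=cv2.imread('pics/w1.png'); c=cv2.resize(im[205:275,290:370],None,fx=8,fy=8,interpolation=cv2.INTER_CUBIC);cv2.imwrite('pics/w1c.png',c)
```

```text
(no output)
```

View pics/w1c.png

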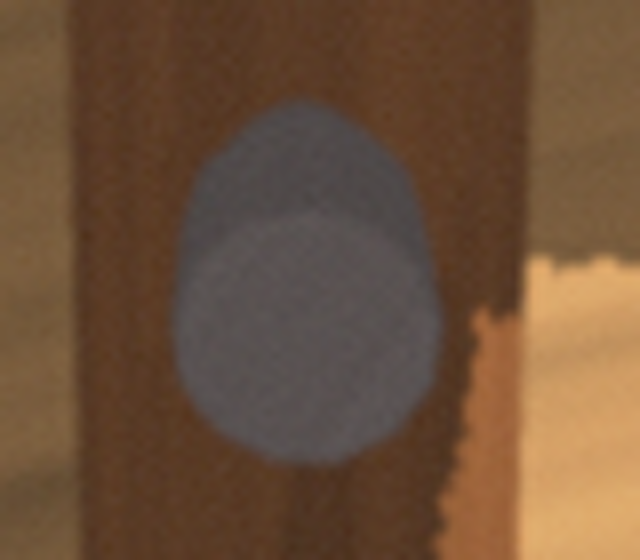

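Run:
```python
from h import *
px=((307.5)/8-.5+290,338.5/8-.5+205); p=onz('w1',px,.09); print(p)
print('diam est', np.linalg.norm(onz('w1',(px[0]-132.5/8,px[1]),.09)-onz('w1',(px[0]+132.5/8,px[1]),.09)))
goal([p[0],p[1],.065],74.4)
```

```text
[ 0.5942 -0.2859  0.09  ]
diam est 0.025180299484630034
t 1.45 pos [ 0.5978 -0.2787  0.1787] rot [-172.5462   89.6824   82.011 ] F [1.8749 3.267  0.3242] w 0.0567
toolz [-0.2663 -0.9639 -0.0055] offset [ 0.1137 -0.0015  0.0085] ang [ 0.0027 -0.0055  0.0007] q [ 34.6927  21.9164 -15.3628  85.0656   5.5853  73.8719 -86.6125]
```

>>> drive_tool --offset '[[0.015, -0.0015, 0.0085], [0.03, -0.0015, 0.0085], [0.045, -0.0015, 0.0085], [0.06, -0.0015, 0.0085], [0.075, -0.0015, 0.0085], [0.075, -0.0015, 0.0085], [0.075, -0.0015, 0.0085]]' --angular '[[0.003, -0.005, 0.001], [0.003, -0.005, 0.001], [0.003, -0.005, 0.001], [0.003, -0.005, 0.001], [0.003, -0.005, 0.001], [0.003, -0.005, 0.001], [0.003, -0.005, 0.001]]'

```text
time_s: 2.33
tool_pos: [0.5945, -0.2862, 0.1041]
tool_rot: [114.5, 89.9, 8.8]
force: [-0.8, -0.3, -0.3]
grip_width: 0.0567
```

Run:
```python
from h import *
goal([.5941,-.286,.065],74.4)
```

```text
t 2.325 pos [ 0.5945 -0.2862  0.1041] rot [114.4605  89.9335   8.8436] F [-0.814  -0.3232 -0.332 ] w 0.0567
toolz [-0.2692 -0.9631 -0.0005] offset [ 0.0391 -0.0005 -0.0001] ang [-0.0003 -0.0005 -0.0011] q [ 34.8548  25.0285 -14.7647  89.6993   6.7365  66.0913 -86.9276]
```

>>> drive_tool --offset '[[0.013, -0.0005, 0], [0.026, -0.0005, 0], [0.037, -0.0005, 0], [0.039, -0.0005, 0], [0.039, -0.0005, 0]]' --angular '[[0, 0, -0.001], [0, 0, -0.001], [0, 0, -0.001], [0, 0, -0.001], [0, 0, -0.001]]'

```text
time_s: 2.95
tool_pos: [0.5941, -0.286, 0.0649]
tool_rot: [-166.3, 90.0, 88.1]
force: [0.2, -0.0, 0.5]
grip_width: 0.0566
```

>>> drive_tool --offset '[[0, 0, 0], [0, 0, 0], [0, 0, 0], [0, 0, 0], [0, 0, 0]]' --angular '[[0, 0, 0], [0, 0, 0], [0, 0, 0], [0, 0, 0], [0, 0, 0]]' --fingers 1 --squeeze 40

```text
time_s: 3.58
tool_pos: [0.5941, -0.2862, 0.065]
tool_rot: [172.0, 90.0, 66.4]
force: [-0.5, -0.2, 0.4]
grip_width: 0.0249
```

Run:
```python
from h import *
goal([.5941,-.286,.065],74.4)
```

```text
t 3.575 pos [ 0.5941 -0.2862  0.065 ] rot [172.0248  89.9759  66.4104] F [-0.5395 -0.2354  0.3577] w 0.0249
toolz [-0.2692 -0.9631 -0.0004] offset [ 0.     -0.0001 -0.0002] ang [-0.0003 -0.0004 -0.0001] q [ 34.6459  27.1497 -14.4959  91.5353   7.3878  62.257  -87.3782]
```

>>> drive_tool --offset '[[-0.008, 0, 0], [-0.02, 0, 0], [-0.04, 0, 0], [-0.065, 0, 0], [-0.09, 0, 0], [-0.11, 0, 0], [-0.12, 0, 0], [-0.12, 0, 0]]' --angular '[[0, 0, 0], [0, 0, 0], [0, 0, 0], [0, 0, 0], [0, 0, 0], [0, 0, 0], [0, 0, 0], [0, 0, 0]]'

```text
time_s: 4.58
tool_pos: [0.5944, -0.2863, 0.1859]
tool_rot: [94.5, 89.9, -11.1]
force: [0.1, 0.4, -1.0]
grip_width: 0.0252
```

Run:
```python
from h import *
goal([.578,.165,.185],81.5)
snap('scene','s2');snap('side','d2')
```

```text
t 4.575 pos [ 0.5944 -0.2863  0.1859] rot [ 94.5491  89.9215 -11.0621] F [ 0.1488  0.3667 -0.9526] w 0.0252
toolz [-0.2691 -0.9631 -0.0001] offset [ 0.0007 -0.1373 -0.4303] ang [-0.1241 -0.     -0.0014] q [ 35.0627  21.5397 -15.0995  84.7032   5.6838  74.4312 -86.1597]
```

View pics/s2.png

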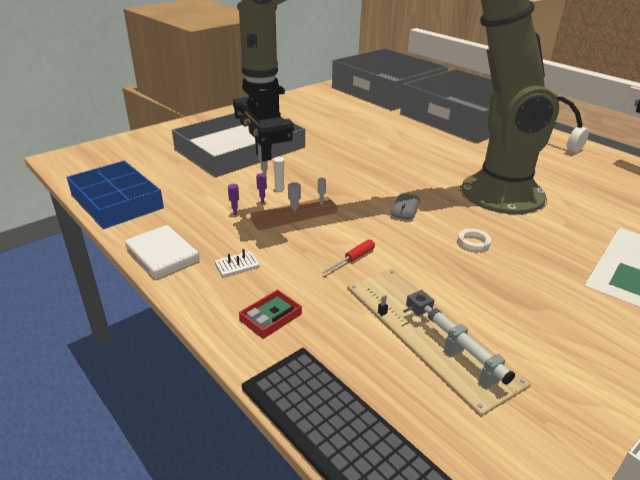

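View pics/d2.png

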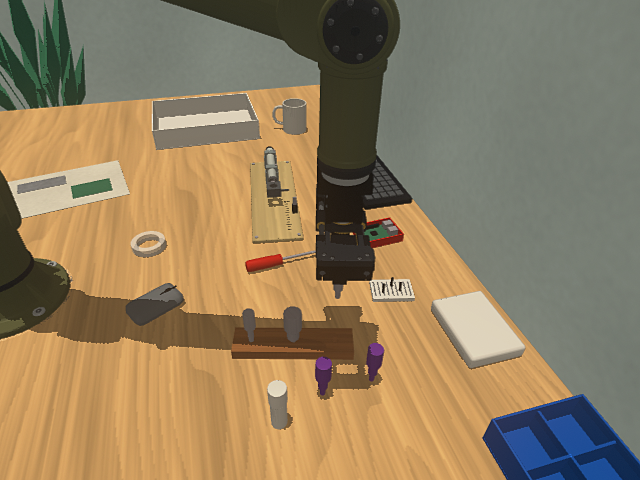

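The pin is held (nose at (338,288) in the side view), and the thin and thick pins are still in the rack. Next, above the eye.

>>> drive_tool --offset '[[0, -0.01, -0.03], [0, -0.025, -0.08], [0, -0.043, -0.14], [0, -0.062, -0.2], [0, -0.08, -0.26], [0, -0.098, -0.32], [0, -0.117, -0.38], [0, -0.132, -0.43], [0, -0.139, -0.45], [0, -0.1416, -0.4595]]' --angular '[[-0.012, 0, 0], [-0.024, 0, 0], [-0.036, 0, 0], [-0.048, 0, 0], [-0.06, 0, 0], [-0.075, 0, 0], [-0.09, 0, 0], [-0.105, 0, 0], [-0.115, 0, 0], [-0.124, 0, 0]]'

```text
time_s: 5.92
tool_pos: [0.5803, 0.1952, 0.1836]
tool_rot: [-86.3, 89.8, 175.3]
force: [0.0, -0.1, -0.8]
grip_width: 0.0252
```

Run:
```python
from h import *
goal([.5817,.1943,.185],81.5)
```

```text
t 5.925 pos [0.5803 0.1952 0.1836] rot [-86.3422  89.8298 175.251 ] F [ 0.0277 -0.1454 -0.793 ] w 0.0252
toolz [-0.1462 -0.9893  0.0002] offset [-0.0014  0.0015  0.0007] ang [0.0016 0.0002 0.003 ] q [   4.128    18.0161  -30.644    91.3955    9.3824   73.3346 -126.4117]
```

Settle and descend so the foot is about 20 mm over the eye, then look.

>>> drive_tool --offset '[[0.01, 0.0015, 0.0007], [0.025, 0.0015, 0.0007], [0.039, 0.0015, 0.0007], [0.044, 0.0015, 0.0007], [0.044, 0.0015, 0.0007], [0.044, 0.0015, 0.0007]]' --angular '[[0.0015, 0, 0.003], [0.0015, 0, 0.003], [0.0015, 0, 0.003], [0.0015, 0, 0.003], [0.0015, 0, 0.003], [0.0015, 0, 0.003]]'

```text
time_s: 6.68
tool_pos: [0.5819, 0.1944, 0.1402]
tool_rot: [108.0, 89.9, 9.5]
force: [0.2, 0.8, -0.7]
grip_width: 0.0249
```

Run:
```python
from h import *
goal([.5817,.1943,.14],81.5)
for n in ['wrist','scene','side']: snap(n,n+'3')
a=cv2.imread('pics/wrist3.png');cv2.imwrite('pics/w3c.png',cv2.resize(a[150:350,230:430],None,fx=3,fy=3,interpolation=cv2.INTER_CUBIC))
a=cv2.imread('pics/scene3.png');cv2.imwrite('pics/s3c.png',cv2.resize(a[250:350,350:490],None,fx=5,fy=5,interpolation=cv2.INTER_CUBIC))
a=cv2.imread('pics/side3.png');cv2.imwrite('pics/d3c.png',cv2.resize(a[120:240,220:340],None,fx=5,fy=5,interpolation=cv2.INTER_CUBIC))
```

```text
t 6.675 pos [0.5819 0.1944 0.1402] rot [108.027   89.9415   9.5313] F [ 0.2047  0.833  -0.6515] w 0.0249
toolz [-0.1477 -0.989  -0.0003] offset [ 0.0002 -0.0002  0.0002] ang [ 0.0001 -0.0003 -0.001 ] q [   3.8155   19.9449  -30.2414   94.2489   10.648    68.6275 -127.3133]
```

View pics/wrist3.png

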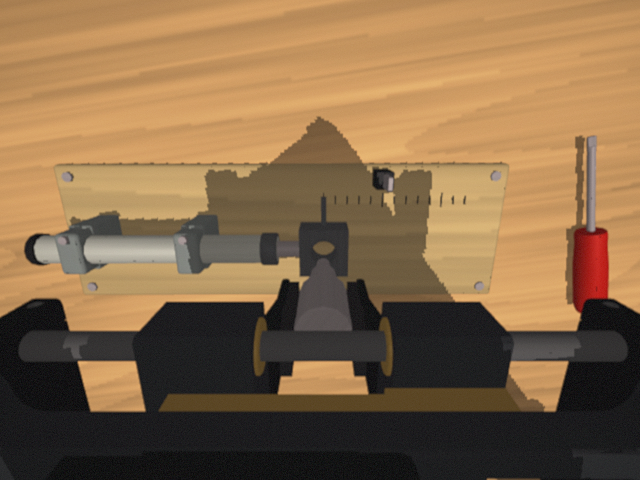

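View pics/s3c.png

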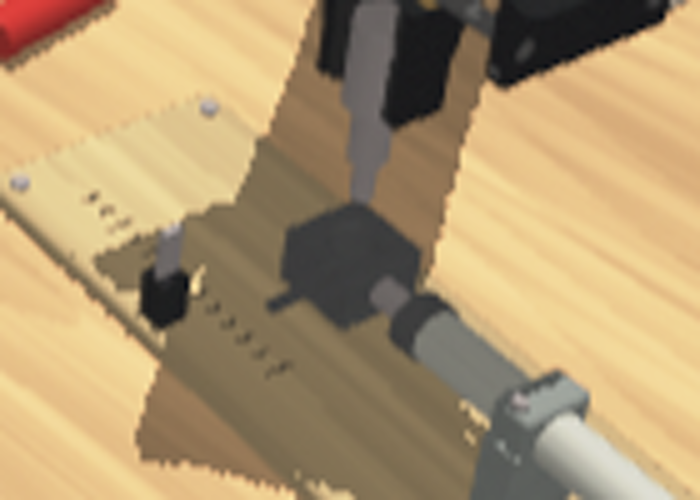

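View pics/d3c.png

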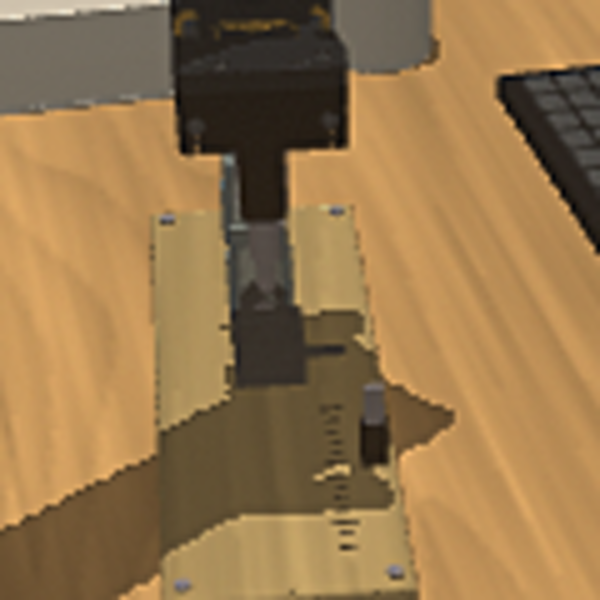

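Run:
```python
from h import *
a=cv2.imread('pics/wrist3.png');a=cv2.convertScaleAbs(cv2.resize(a[180:290,285:405],None,fx=6,fy=6,interpolation=cv2.INTER_CUBIC),alpha=1.5);cv2.imwrite('pics/w3c.png',a)
```

```text
(no output)
```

View pics/w3c.png

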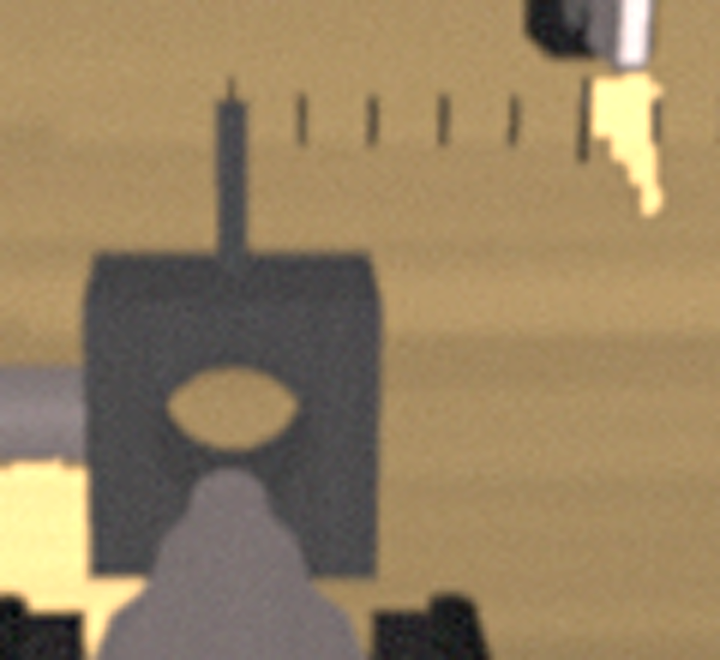

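Run:
```python
from h import *
W=lambda x,y:((x+.5)/6-.5+285,(y+.5)/6-.5+180)
rx=np.array([-.147,-.989,0]);ry=np.array([.989,-.147,0])
eyeh=onz('wrist3',W(233,367),.062)-ry*.00925
foot=onz('wrist3',W(230,467),.0832)-ry*.0045
tcp=np.array(json.load(open('pics/wrist3.json'))['tp'])
print('eye hole',eyeh,'foot',foot,'tcp',tcp)
for n,p in [('UL',(87,302)),('UR',(380,302)),('LL',(92,577)),('LR',(377,577))]: print(n,onz('wrist3',W(*p),.062))
c=sum(onz('wrist3',W(*p),.062) for p in [(87,302),(380,302),(92,577),(377,577)])/4; print('face c',c)
d=eyeh-foot; print('move needed rigx,y', d@rx,d@ry)
d=c-foot; print('move needed (face) rigx,y', d@rx,d@ry)
# scene foot, in rays
S=lambda x,y:((x+.5)/5-.5+350,(y+.5)/5-.5+250)
print('scene foot',onz('scene3',S(361,203),.0832))
```

```text
eye hole [0.5816 0.1943 0.062 ] foot [0.5815 0.1947 0.0832] tcp [0.5819 0.1944 0.1402]
UL [0.6014 0.2089 0.062 ]
UR [0.5962 0.1743 0.062 ]
LL [0.5662 0.2144 0.062 ]
LR [0.5609 0.1792 0.062 ]
face c [0.5812 0.1942 0.062 ]
move needed rigx,y 0.0003813081446319698 0.0001615824935951066
move needed (face) rigx,y 0.0004953469450631031 -0.00027994724589364644
scene foot [0.5851 0.1973 0.0832]
```

All sources agree to better than 1 mm, so I'll insert.

>>> drive_tool --offset '[[0.01, 0, 0.0004], [0.02, 0, 0.0004], [0.028, 0, 0.0004], [0.034, 0, 0.0004], [0.04, 0, 0.0004], [0.045, 0, 0.0004], [0.05, 0, 0.0004], [0.054, 0, 0.0004], [0.058, 0, 0.0004], [0.058, 0, 0.0004]]' --angular '[[0, 0, 0], [0, 0, 0], [0, 0, 0], [0, 0, 0], [0, 0, 0], [0, 0, 0], [0, 0, 0], [0, 0, 0], [0, 0, 0], [0, 0, 0]]'

```text
time_s: 8.07
tool_pos: [0.5817, 0.194, 0.0819]
tool_rot: [86.0, 90.0, -12.5]
force: [1.0, 0.5, -1.4]
grip_width: 0.0247
```

Run:
```python
from h import *
goal([.5816,.1941,.0745],81.5)
```

```text
t 8.075 pos [0.5817 0.194  0.0819] rot [ 85.981   89.9717 -12.5053] F [ 0.9512  0.526  -1.4406] w 0.0247
toolz [-0.1476 -0.9891  0.    ] offset [ 0.0074 -0.0001 -0.0001] ang [ 0.0002  0.     -0.0005] q [   3.096    23.1461  -29.4637   97.417    12.5841   62.7164 -128.6788]
```

>>> drive_tool --offset '[[0.003, 0, 0], [0.005, 0, 0], [0.006, 0, 0], [0.007, 0, 0], [0.0075, 0, 0], [0.0075, 0, 0]]' --angular '[[0, 0, 0], [0, 0, 0], [0, 0, 0], [0, 0, 0], [0, 0, 0], [0, 0, 0]]'

```text
time_s: 8.82
tool_pos: [0.5817, 0.1941, 0.075]
tool_rot: [79.9, 90.0, -18.6]
force: [-1.7, -1.5, 4.5]
grip_width: 0.0252
```

Run:
```python
from h import *
goal([.5816,.1941,.074],81.5)
for n in ['scene','side']: snap(n,n+'4')
a=cv2.imread('pics/scene4.png');cv2.imwrite('pics/s4c.png',cv2.resize(a[250:350,350:490],None,fx=5,fy=5,interpolation=cv2.INTER_CUBIC))
```

```text
t 8.825 pos [0.5817 0.1941 0.075 ] rot [ 79.9053  89.9561 -18.5812] F [-1.7116 -1.46    4.5372] w 0.0252
toolz [-0.1476 -0.9891  0.0001] offset [ 0.001  -0.0001 -0.    ] ang [ 0.0002  0.0001 -0.0008] q [   2.9791   23.5726  -29.3531   97.7359   12.8597   62.0167 -128.8844]
```

View pics/s4c.png

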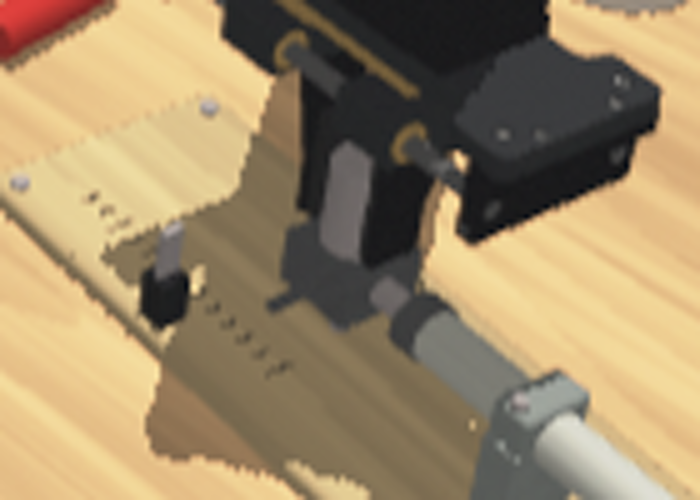

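Head seated: contact of 4.5 N at the expected height, nothing sticking out. Now pull 45 mm along tool +z.

>>> drive_tool --offset '[[0.0003, 0, 0.002], [0.0003, 0, 0.006], [0.0003, 0, 0.012], [0.0003, 0, 0.018], [0.0003, 0, 0.025], [0.0003, 0, 0.032], [0.0003, 0, 0.038], [0.0003, 0, 0.043], [0.0003, 0, 0.045], [0.0003, 0, 0.045]]' --angular '[[0, 0, 0], [0, 0, 0], [0, 0, 0], [0, 0, 0], [0, 0, 0], [0, 0, 0], [0, 0, 0], [0, 0, 0], [0, 0, 0], [0, 0, 0]]'

```text
time_s: 10.18
tool_pos: [0.5754, 0.1504, 0.075]
tool_rot: [139.8, 89.8, 41.3]
force: [1.7, 6.0, 2.5]
grip_width: 0.0251
```

Run:
```python
from h import *
goal([.5816,.1941,.075],81.5)
for n in ['wrist','scene','side']: snap(n,n+'5')
a=cv2.imread('pics/scene5.png');cv2.imwrite('pics/s5c.png',cv2.resize(a[270:330,350:450],None,fx=8,fy=8,interpolation=cv2.INTER_CUBIC))
a=cv2.imread('pics/side5.png');cv2.imwrite('pics/d5c.png',cv2.resize(a[160:230,250:330],None,fx=8,fy=8,interpolation=cv2.INTER_CUBIC))
a=cv2.imread('pics/wrist5.png');a=cv2.convertScaleAbs(a,alpha=1.3);cv2.imwrite('pics/w5c.png',cv2.resize(a[120:260,250:410],None,fx=5,fy=4,interpolation=cv2.INTER_CUBIC))
```

```text
t 10.175 pos [0.5754 0.1504 0.075 ] rot [139.8205  89.8433  41.3398] F [1.6538 5.9978 2.4871] w 0.0251
toolz [-0.1475 -0.9891 -0.0021] offset [ 0.0001 -0.0004 -0.0441] ang [ 0.0003 -0.0021 -0.0018] q [   7.0107   21.2971  -28.9266  100.5401   11.5258   60.9702 -124.3391]
```

View pics/s5c.png

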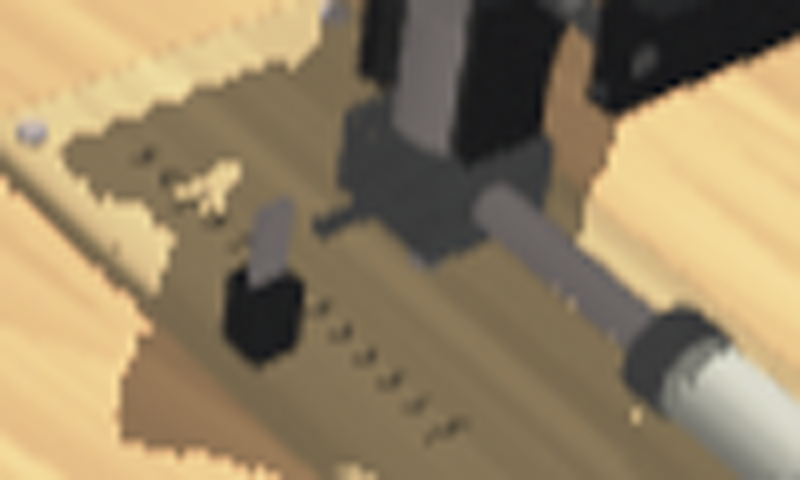

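View pics/d5c.png

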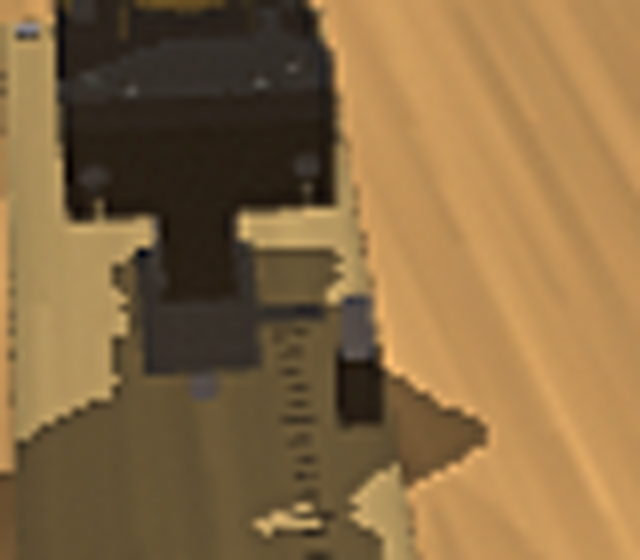

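View pics/w5c.png

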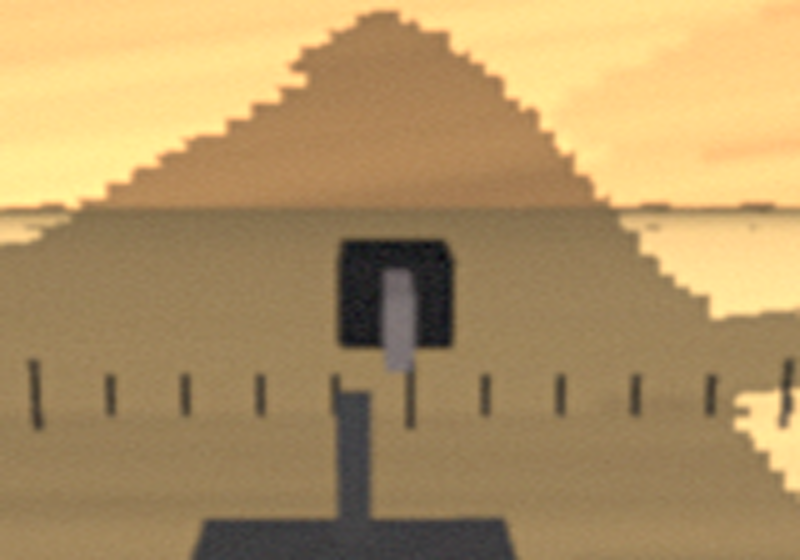

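Run:
```python
from h import *
W=lambda x,y:((x+.5)/5-.5+250,(y+.5)/4-.5+120)
rx=np.array([-.1475,-.989,0])
def rep(fn,fp,pp,cam):
    f=onz(fn,fp,.054);p=onz(fn,pp,.046);print(cam,f,p,'dx',(f-p)@rx)
rep('wrist5',W(399.5,365),W(354,393),'wrist')
S=lambda x,y:((x+.5)/8-.5+350,(y+.5)/8-.5+270)
D=lambda x,y:((x+.5)/8-.5+250,(y+.5)/8-.5+160)
rep('scene5',S(276,204),S(322,226),'scene')
rep('side5',D(356,301),D(320,312),'side')
f,_=tri('scene5',S(276,204),'side5',D(356,301));p,_=tri('scene5',S(322,226),'side5',D(320,312));print(f,p,(f-p)@rx)
goal([.5754,.1504,.075],81.5)
```

```text
wrist [0.6185 0.1407 0.054 ] [0.6135 0.1464 0.046 ] dx 0.00492230475704832
scene [0.6223 0.1399 0.054 ] [0.6122 0.1464 0.046 ] dx 0.004970227536067979
side [0.6223 0.1371 0.054 ] [0.6128 0.1459 0.046 ] dx 0.007303303093758739
[0.6222 0.1391 0.0531] [0.6126 0.1463 0.0459] 0.005732898862365487
t 10.325 pos [0.5755 0.1506 0.075 ] rot [138.2273  89.8384  39.7587] F [0.7637 6.8643 1.965 ] w 0.0249
toolz [-0.1473 -0.9891 -0.0021] offset [ 0.     -0.0001  0.0002] ang [ 0.0005 -0.0021 -0.0019] q [   7.0025   21.3005  -28.932   100.5321   11.5324   60.9704 -124.342 ]
```

>>> drive_tool --offset '[[0.0001, 0, 0.002], [0.0001, 0, 0.004], [0.0001, 0, 0.0055], [0.0001, 0, 0.0059], [0.0001, 0, 0.0059], [0.0001, 0, 0.0059]]' --angular '[[0, -0.002, -0.002], [0, -0.002, -0.002], [0, -0.002, -0.002], [0, -0.002, -0.002], [0, -0.002, -0.002], [0, -0.002, -0.002]]'

```text
time_s: 11.08
tool_pos: [0.5748, 0.1461, 0.075]
tool_rot: [169.4, 89.8, 71.0]
force: [1.7, 7.1, 1.3]
grip_width: 0.0248
```

Run:
```python
from h import *
goal([.5754,.1504,.075],81.5)
for n in ['wrist','scene','side']: snap(n,n+'6')
a=cv2.imread('pics/scene6.png');cv2.imwrite('pics/s6c.png',cv2.resize(a[270:330,350:450],None,fx=8,fy=8,interpolation=cv2.INTER_CUBIC))
a=cv2.imread('pics/side6.png');cv2.imwrite('pics/d6c.png',cv2.resize(a[160:230,250:330],None,fx=8,fy=8,interpolation=cv2.INTER_CUBIC))
a=cv2.imread('pics/wrist6.png');a=cv2.convertScaleAbs(a,alpha=1.3);cv2.imwrite('pics/w6c.png',cv2.resize(a[165:235,290:370],None,fx=8,fy=8,interpolation=cv2.INTER_CUBIC))
```

```text
t 11.075 pos [0.5748 0.1461 0.075 ] rot [169.4474  89.8423  71.0084] F [1.7405 7.0603 1.2827] w 0.0248
toolz [-0.1468 -0.9892 -0.0027] offset [ 0.     -0.0001 -0.0043] ang [ 0.0011 -0.0027 -0.0005] q [   7.4369   21.1324  -28.8823  100.7348   11.3488   60.9498 -123.7783]
```

View pics/w6c.png

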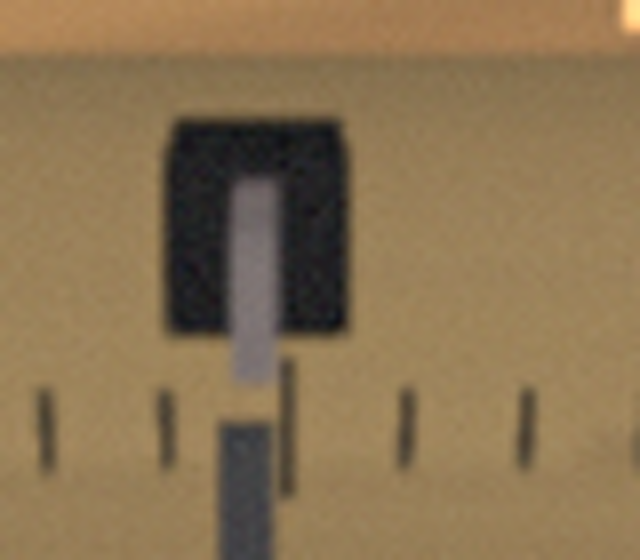

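View pics/s6c.png

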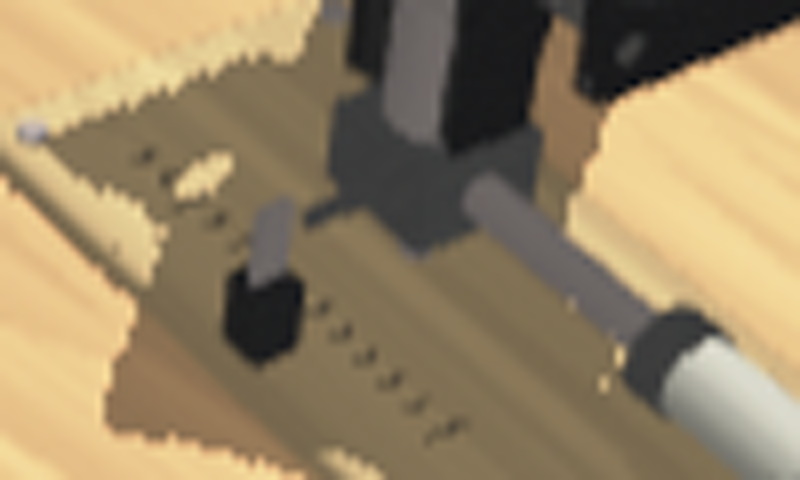

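View pics/d6c.png

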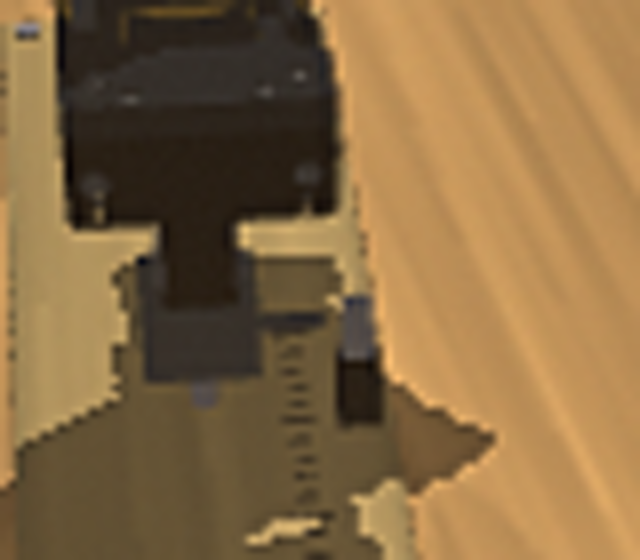

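Run:
```python
from h import *
rx=np.array([-.1475,-.989,0])
def rep(fn,fp,pp,cam):
    f=onz(fn,fp,.054);p=onz(fn,pp,.046);print(cam,'dx',(f-p)@rx)
W=lambda x,y:((x+.5)/8-.5+290,(y+.5)/8-.5+165)
S=lambda x,y:((x+.5)/8-.5+350,(y+.5)/8-.5+270)
D=lambda x,y:((x+.5)/8-.5+250,(y+.5)/8-.5+160)
rep('wrist6',W(255.5,378),W(245.5,425),'wrist')
rep('scene6',S(276,204),S(311,218),'scene'); rep('side6',D(356,301),D(322,321),'side')
# subpixel column profiles
im=cv2.cvtColor(cv2.imread('pics/wrist6.png'),cv2.COLOR_BGR2GRAY).astype(int)
for r in (208,211,218,221,225): print(r,im[r,312:332])
goal([.5754,.1504,.075],81.5)
```

```text
wrist dx 0.0007518929481516504
scene dx 0.001251086619412308
side dx 0.0021396183399810522
208 [102 104 102 104 100 102  97  95  89  90  92  91  95  97 101 104 102 103
 102 102]
211 [105 103 105 103 105 104 101  94  88  92  92  93  90  57  65  96 103 104
 104 103]
218 [ 98 105 106 106 100  73  56  55  56  55  54  63  78  55  67  97 106 105
 105 104]
221 [ 96 107 105 108 101  72  50  49  56  51  53  60  78  57  66  96 105 105
 105 105]
225 [ 98  99  98 101  96  68  54  51  51  52  54  59  76  52  62  92  99  99
  98  97]
t 11.225 pos [0.5748 0.1462 0.0751] rot [167.5875  89.8396  69.1532] F [1.8774 5.7649 0.9166] w 0.0247
toolz [-0.1467 -0.9892 -0.0027] offset [ 0.0001 -0.0001 -0.0043] ang [ 0.0011 -0.0027 -0.0006] q [   7.4355   21.128   -28.8836  100.7341   11.3484   60.9489 -123.7759]
```

>>> drive_tool --offset '[[0.0002, 0, 0.0012], [0.0002, 0, 0.0024], [0.0002, 0, 0.0024], [0.0002, 0, 0.0024], [0.0002, 0, 0.0024]]' --angular '[[0, -0.0025, 0], [0, -0.0025, 0], [0, -0.0025, 0], [0, -0.0025, 0], [0, -0.0025, 0]]'

```text
time_s: 11.85
tool_pos: [0.5747, 0.1452, 0.0751]
tool_rot: [155.8, 89.8, 57.4]
force: [1.3, 6.7, 0.4]
grip_width: 0.025
```

Run:
```python
from h import *
goal([.5754,.1504,.075],81.5)
for n in ['wrist','scene','side']: snap(n,n+'7')
a=cv2.imread('pics/scene7.png');cv2.imwrite('pics/s7c.png',cv2.resize(a[270:330,350:450],None,fx=8,fy=8,interpolation=cv2.INTER_CUBIC))
a=cv2.imread('pics/side7.png');cv2.imwrite('pics/d7c.png',cv2.resize(a[160:230,250:330],None,fx=8,fy=8,interpolation=cv2.INTER_CUBIC))
a=cv2.imread('pics/wrist7.png');a=cv2.convertScaleAbs(a,alpha=1.3);cv2.imwrite('pics/w7c.png',cv2.resize(a[165:235,290:370],None,fx=8,fy=8,interpolation=cv2.INTER_CUBIC))
```

```text
t 11.85 pos [0.5747 0.1452 0.0751] rot [155.7772  89.822   57.3732] F [1.2514 6.734  0.4171] w 0.025
toolz [-0.1461 -0.9893 -0.0028] offset [ 0.0001 -0.0001 -0.0053] ang [ 0.0017 -0.0028 -0.0013] q [   7.5291   21.0587  -28.8784  100.8226   11.3321   60.8844 -123.6545]
```

View pics/w7c.png

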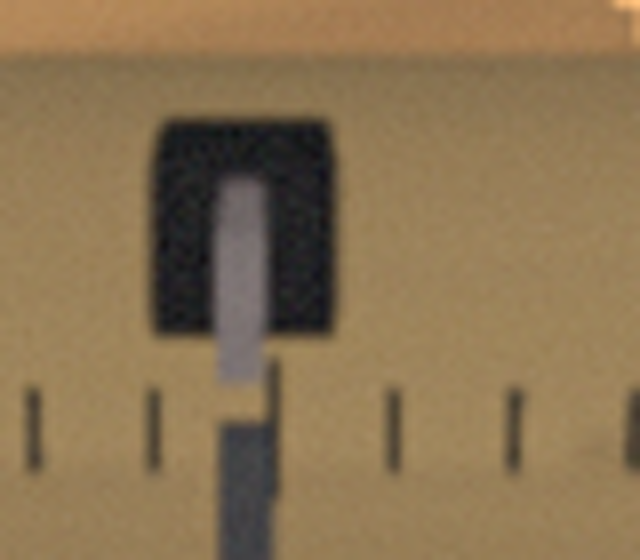

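View pics/s7c.png

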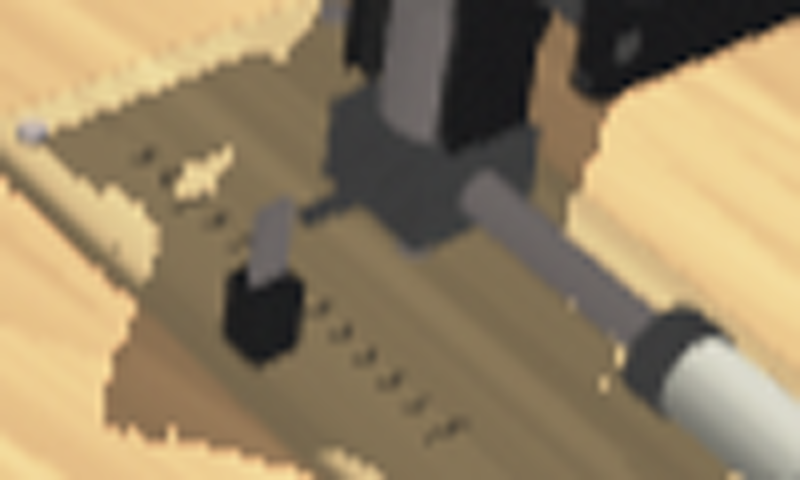

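View pics/d7c.png

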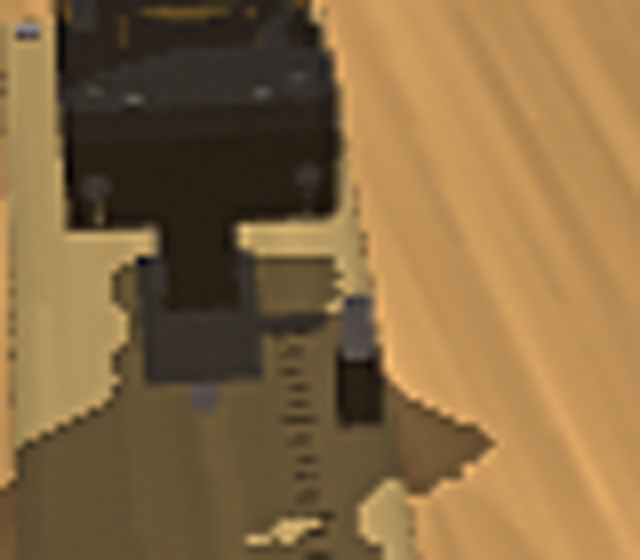

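Run:
```python
from h import *
goal([.5754,.1504,.075],81.5)
rx=np.array([-.1475,-.989,0])
W=lambda x,y:((x+.5)/8-.5+290,(y+.5)/8-.5+165)
S=lambda x,y:((x+.5)/8-.5+350,(y+.5)/8-.5+270)
for n,f,p in [('wrist7',W(241.3,378),W(245.5,425)),('scene7',S(276,204),S(308,216))]: print(n,(onz(n,f,.054)-onz(n,p,.046))@rx)
```

```text
t 12.0 pos [0.5747 0.1452 0.075 ] rot [156.7896  89.8222  58.3852] F [1.6122 6.2268 1.2936] w 0.0251
toolz [-0.1462 -0.9893 -0.0029] offset [ 0.     -0.     -0.0052] ang [ 0.0017 -0.0029 -0.0012] q [   7.5272   21.0595  -28.8779  100.824    11.3296   60.8841 -123.6554]
wrist7 -0.00019497962325059907
scene7 0.00028757143326368163
```

View pics/side7.png

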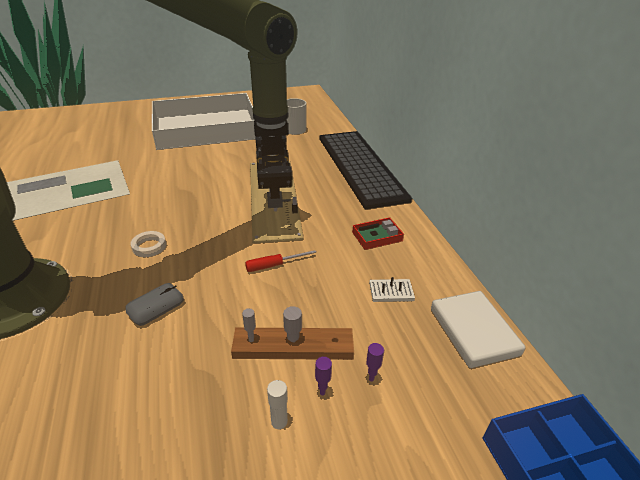

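The pointer is level to about 0.3 mm. The other two pins are still in the rack at (249,325) and (293,322), and everything else is unmoved. Handing in.

```bash
python3 -c "
from cell import sign_off
print(sign_off())"
```

```text
the job is handed in; nothing more can be done
None
```

I took the mid pin from the rack's end hole and lowered it into the eye until its head seated: contact came at about 4.5 N, at the expected height. I then pulled the rod out about 49 mm and handed the job in at 12 s, still gripping the pin with a 40 N grip against about 6.5 N of spring force.

- **Pointer and marker:** the wrist view put the pointer 0.2 mm past the marker and the scene view 0.3 mm short of it. I did not recompute the side view after the last correction. Before that it read about 1 mm further short than the others, and I put that down to its coarse view of the marker's edge.
- **Everything else:** the last side picture showed the thin and thick pins still in the rack. The look-alikes and the other objects looked unmoved.
- **Pin seating:** after the pull the tool was at the same height to within 0.1 mm, and the scene view showed no gap under the head.

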